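# Change the labeller's infeed lane over to the small jar

## Task

The labeller's jar lane is still set for big jars. Press in the spring button on the side of the square tube, slide the guide rail in towards the far rail until the button pops right out through the very next hole, and stop as soon as it locks, never forcing the tube against the button. Then stand the small jar upright on the lane between the two rails, set down gently, let go, and leave the two other round jars and the spare lid where they are.

Things in the scene. Friction and masses are not known exactly. Their poses are not given: they have to be found in the camera images.
- lane: the labeller's infeed lane, fixed on the bench: grey base plate 330 x 460 mm, 10 mm thick. Origin on the table under the lane; x points across it, from the clamp post (36 x 50 mm, 90 mm high, centred at x = -168 mm) to the far rail; y runs along the lane to the label head; z up. The square tube lies along x at y = 0, its axis 62 mm above the table
- lane_strip (a point): point on top of the white slide strip (14 mm above the table) where a jar stands well: at y = 0 of the lane, 32 mm from the far rail's inner face. The strip is level and the jar may stand up to 90 mm either way along y
- far_rail (a point): top edge of the inner face of the fixed far rail, at y = 0: the rail is a steel bar 280 mm long (y = -130 to 150 mm of the lane), 24 mm tall, its top 67 mm above the table
- near_rail (a point): top edge of the inner face (towards the far rail) of the sliding near rail, at y = 0, on the +x end of the square tube; same bar and height as the far rail. It moves with the guide. The gap between the rails is 102 mm at the start, 64 to 76 mm in the next hole
- guide (a joint): how far near rail and outer tube (one piece) are slid in towards the far rail (+x of the lane), m: 0 in the big-jar hole, as at the start; end stop 0.046; friction about 4 N. The next hole is in a preset plate that the fitter screwed on somewhere 26 to 38 mm from the first, different each time: feel for it, the play in a hole is only 0.75 mm either way
- inner_tube: the fixed inner square tube, 20 mm, on the clamp post; it carries the spring button. Origin on the tube's axis at the button, axes as the lane's
- outer_tube: the sliding square steel tube, 25 x 25 mm, wall 2 mm, carrying the near rail at its +x end. Its -y side has the holes (11.5 mm wide). Origin on the tube's axis at the first hole, so over the button at the start; axes as the lane's. It reaches 62 mm to the -x side of the origin and 82 mm to the +x side
- button (a point): the spring button's place: where its middle line meets the outer tube's -y face (12.5 mm from the tube's axis). The button is a steel pin 10 mm in diameter with a round end that stands 5 mm out of that face. It does not travel with the outer tube
- lock_button (a joint): how far the button is pressed in (towards +y of the lane), m: 0 fully out, 0.005 flush with the tube's side, 0.007 under the wall; spring 2 N out, 3 N in. Pinching the tube squarely across both sides over the button with 20 N or more brings it flush; then about 9 N along the tube makes the hole's edge push it under. Not flush, the tube jams; over 12 N between tube and button is forcing it
- small_jar: the jar to load: round, full and closed, 60 mm in diameter, 82 mm tall (the shortest), glass with dark jam, brass-coloured lid; about 0.3 kg. Origin at the centre of its underside, z up through the lid
- large_jar: bystander: round jar 86 mm in diameter, 112 mm tall, origin at the centre of its underside
- tall_jar: bystander: round jar 66 mm in diameter, 138 mm tall, origin at the centre of its underside
- spare_lid: bystander: loose brass-coloured lid, 66 mm in diameter, 13 mm high, lying on the lane's base plate on the button's side of the tube; origin at the centre of its underside
- label_head (a point): centre of the underside of the white label head at the lane's +y end, a bystander: 130 mm (x) by 100 mm (y), 145 mm above the table with a paper roll up to 183 mm

How it is judged:
By the outcome, as a careful person would: the job done as asked, in the order asked, and still so for the second after the job is handed in, with the robot touching nothing.
It also fails if it takes over 58 s, if anything falls off the work surface, if the arm or the gripper's body presses on something with over 40 N, if the wrist force passes 120 N, or if a joint passes its speed limit or range.

## Robot

A 6-joint arm with a two-finger parallel gripper is mounted at the origin on the work surface. World frame = base frame: x ahead of the robot, y to its left, z up, the work surface at z = 0. Lengths are in mm, angles in rad, forces in N, time in s.
With the tool pointing down it reaches from about 275 to 1000 mm from the base axis. Payload 8.4 kg.
Tool frame: the origin (TCP) lies at the very end of the fingers, on their centre line; the grasp point (between the pads) lies 19 mm behind it (env.hold_point_z is the distance from the TCP to the grasp point, in mm); z points along the fingers, y is the direction in which the jaws open and shut (so a half turn about z gives the same grasp; the last joint's range is limited). The gripper opens to 85 mm and grips with 20 to 120 N. Pads are 22 mm wide; open, the fingers measure 114 mm over their backs; the gripper's body (76 mm by 85 mm) begins 54 mm behind the grasp point. The pads swing forward as they close: fully open they stand 13 mm farther back than shut.
Start: joints at [-1.24, 0.353, 1.633, -0, 1.155, -0.002], TCP at [204.18, -590.71, 199.581] pointing down, gripper open.
Joint ranges: [-2.63, 2.63], [-0.92, 2.1], [0.06, 2.66], [-1.3, 4.44], [0, 2.69], [-3.02, 3.02]. Speed limits (rad/s): [2.22, 2.22, 2.79, 3.14, 3.14, 3.14].

## Interface

Orientations are given as a unit quaternion [w, x, y, z].
In Python, from plant import env gives the robot as it stands. The module is installed in compiled form; this text tells all that it offers.
- The arm moves only by the shell command python3 -m creep 'ROWS' [FORCE]. ROWS is JSON, a list of rows, each a list of 5 numbers: the closure, from -1 (fully open) to 1 (shut), then the shift along the world's x, y, z each as a share of 0.2 m, from -1 to 1, then the turn about the world's z as a share of 30 degrees, from -1 to 1. A call has 1 to 10 rows; each row shifts and turns the commanded pose from where the row before left it; what a row does not reach is not made up. A row lasts 1/12 s, in which the tool goes at most 41.7 mm and 7.16 degrees, less where a joint would pass 70% of its speed; a pose out of reach is approached as far as the arm can. A call with a number of a shift or a turn outside -1 to 1 is refused whole. A call with a gripper value outside its range is refused whole. The fingers move at their own pace and stop on an object; FORCE is the grip in N (left out, the last holds). Time passes only in rows, so rows that do not move let the fingers close. It gives the time, the measured TCP pose, the force and the opening at its end, in the units of the state.
- env.observe(): the state, without advancing time (a new reading comes with each control period).
- env.camera(name): name is "side" or "top"; returns a dict with "color" (420x560x3 uint8, red, green, blue), "fov_y" (degrees; the focal length in pixels is half the picture's height over the tangent of half this angle, whatever the lens; pixels are square), "cx", "cy" (the principal point, pixels), "cam_to_world" (4x4, takes a point from camera to world coordinates). Camera axes: x right, y down, z forward; pixel columns grow to the right and rows downward; lengths in mm; the calibration is good to about 2 mm. A picture is of the moment at which its call begins. There is no depth.
- env.hand_in(): hands the job in, once; it reports no verdict.
The state is a dict: "time": time; "joint_pos": joint angles; "joint_velocities": joint speeds; "joint_torque": joint torques, N m; "ee_pos": TCP position; "orientation": TCP orientation; "contact_force": force on the tool from outside, world axes, zero at the start; "moment": the same for the moment, N m; "gripper_width": opening from 0.0 (shut) to 1.0 (fully open).
Only numpy, scipy, OpenCV 4.12 (cv2) and the standard library are available. Lean on these libraries where they do the work, as an engineer would, in place of code of your own. Each camera call takes 0.05 s, during which the arm holds its last target. There are 200 camera calls.

## Working session

There is one attempt and no reset: what is moved stays moved. The work goes in short steps, Python scripts to look and compute and a shell command to move; the robot and the scene stay as the last step left them, time stands still between calls to the robot, and variables do not carry over. Pictures are saved under pics/ and viewed, about 8 in all and at most 12, crops included, and the job is handed in when it is done.

```bash
mkdir -p pics; cat > h.py <<'E'
import numpy as np, cv2
from plant import env
def cam(n,save=None):
    c=env.camera(n)
    if save: cv2.imwrite('pics/'+save,c['color'][:,:,::-1])
    return c
def ray(c,u,v):
    f=c['color'].shape[0]/2/np.tan(np.radians(c['fov_y'])/2)
    T=np.array(c['cam_to_world']); d=T[:3,:3]@np.array([(u-c['cx'])/f,(v-c['cy'])/f,1]); return T[:3,3],d
def onz(c,u,v,z):
    o,d=ray(c,u,v); return o+d*(z-o[2])/d[2]
def proj(c,p):
    f=c['color'].shape[0]/2/np.tan(np.radians(c['fov_y'])/2)
    T=np.array(c['cam_to_world']); q=T[:3,:3].T@(np.array(p)-T[:3,3]); return q[0]/q[2]*f+c['cx'],q[1]/q[2]*f+c['cy']
E
python3 - <<'E'
from h import *
a=cam('top','top0.png');b=cam('side','side0.png')
for c in (a,b): print(c['fov_y'],c['cx'],c['cy'],np.round(c['cam_to_world'],2).tolist())
o=env.observe();print(o)
E
```

```text
52.04262665668665 289.28712810673545 203.55802336190504 [[0.0, -0.99, 0.14, 390.1], [-1.0, -0.0, 0.0, 1.9], [-0.0, -0.14, -0.99, 1119.82], [0.0, 0.0, 0.0, 1.0]]
44.25866620658525 276.8047677429507 206.6833949818159 [[-0.79, -0.4, 0.46, -136.89], [-0.61, 0.53, -0.59, 843.86], [-0.01, -0.75, -0.67, 1069.26], [0.0, 0.0, 0.0, 1.0]]
{'time': 0.1, 'joint_pos': array([-1.24042813e+00,  3.53582873e-01,  1.63403483e+00, -1.28927929e-06,
        1.15519477e+00, -2.37412878e-03]), 'joint_velocities': array([-1.52918397e-03, -1.18079489e-03, -3.01865918e-03, -7.05973769e-04,
       -3.08375667e-04, -4.45722992e-05]), 'joint_torque': array([-2.52651298e-04, -6.06356335e+01, -3.42817748e+01, -8.55140888e-05,
        3.77841963e-03,  2.43363968e-05]), 'ee_pos': array([ 204.01658511, -590.28831687,  198.94495498]), 'orientation': array([-6.01633117e-04,  9.86191985e-01,  1.65604942e-01, -1.00157833e-04]), 'contact_force': array([ 1.24296311,  0.53162206, -1.36541455]), 'moment': array([-0.04316272,  0.00111707,  0.04294379]), 'gripper_width': 1.0001545571931876}
```

View pics/top0.png

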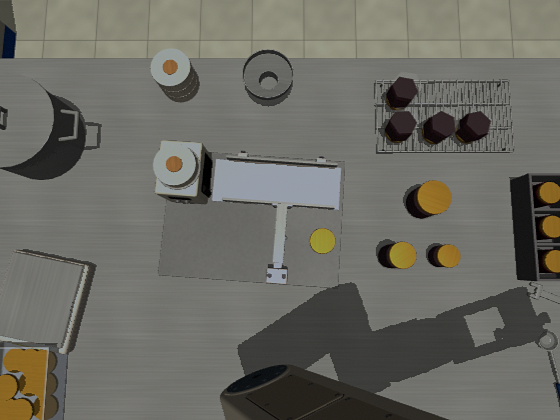

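View pics/side0.png

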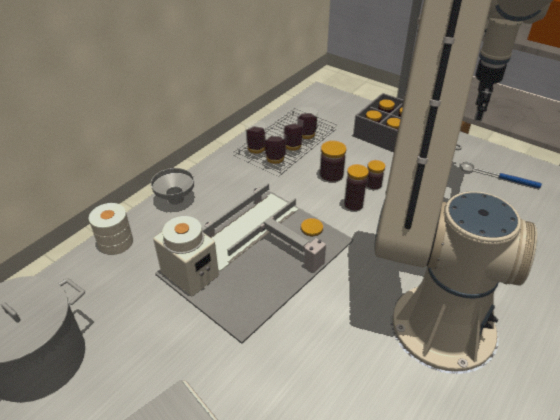

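The top view shows the clamp post at (277,275) and the tube running up to the near rail at row 205. The far rail is at row 158, the spare lid at (322,241), and the jars at (432,198) large, (401,255) tall and (446,256) small. Next I'll enlarge the lane and measure.

```bash
python3 - <<'E'
from h import *
a=cam('top');im=a['color']
crop=im[140:300,150:355]; cv2.imwrite('pics/top1.png',cv2.resize(crop,None,fx=3.9,fy=3.7,interpolation=cv2.INTER_CUBIC)[:,:,::-1])
b=cam('side');cv2.imwrite('pics/side1.png',cv2.resize(b['color'][130:340,150:400],None,fx=3.0,fy=2.85,interpolation=cv2.INTER_CUBIC)[:,:,::-1])
h=cv2.cvtColor(im,cv2.COLOR_RGB2HSV)
m=cv2.inRange(h,(14,120,90),(32,255,255))
n,l,s,ce=cv2.connectedComponentsWithStats(m)
for i in range(1,n):
    if s[i,4]>150: 
        (x,y),r=cv2.minEnclosingCircle(np.argwhere(l==i)[:,::-1].astype(np.float32)); print(s[i],ce[i].round(1),round(x,1),round(y,1),round(r,1))
for n_,u,v,z in [('small',446,256,82),('tall',401,255,138),('large',432,198,112),('lid',322,241,23)]: print(n_,onz(a,u,v,z).round())
E
```

```text
[163  60  14  14 161] [169.6  66.5] 169.7 66.6 7.2
[166 156  16  16 191] [173.4 163.7] 173.5 163.5 7.9
[417 180  35  34 892] [434.  196.7] 434.0 196.9 17.1
[540 182  20  21 354] [549.8 192. ] 549.7 192.5 11.2
[542 216  18  22 320] [551.5 226. ] 552.0 226.5 11.2
[310 228  25  26 510] [322.1 240.5] 322.1 240.5 12.7
[389 242  27  27 568] [402.4 254.8] 402.6 254.6 13.6
[438 244  22  23 406] [448.5 255.4] 448.6 255.4 11.5
[545 250  15  22 272] [553.  260.4] 555.0 260.8 11.0
[   4  349   43   71 1465] [ 29.2 370.5] 27.0 383.6 38.1
[   0  375   33   45 1000] [ 12.1 401.1] 14.5 397.3 26.1
small [ 408. -372.   82.]
tall [ 409. -250.  138.]
large [ 544. -335.  112.]
lid [447. -80.  23.]
```

View pics/top1.png

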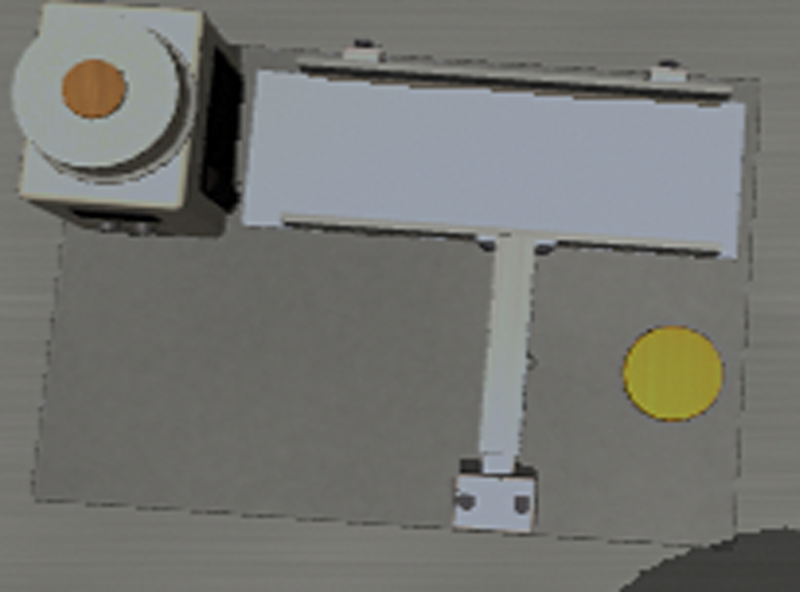

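View pics/side1.png

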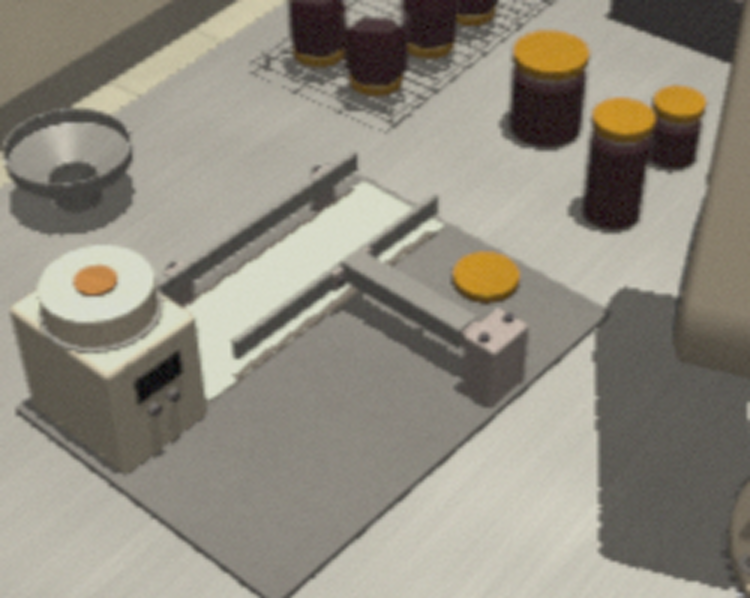

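The crop shows the button bump at crop (532,362), the post top around (495,502), the near rail from (283,217) to (720,247) and the far rail from (300,68) to (732,96). The small jar is the one furthest to the right and shortest.

```bash
python3 - <<'E'
from h import *
a=cam('top')
P=lambda u,v,z: onz(a,150+u/3.9-.4,140+v/3.7-.4,z)[:2]
d={}
for n,u,v,z in [('BL',33,500,10),('BR',735,547,10),('TR',760,80,10),('nr+y',283,216,67),('nr-y',720,247,67),('fr+y',300,66,67),('fr-y',733,94,67),('post',495,503,90),('tubeL_far',496,240,74.5),('tubeR_far',534,240,74.5),('tubeL_n',480,455,74.5),('tubeR_n',521,458,74.5),('btn',534,362,62)]:
    d[n]=P(u,v,z); print(n,d[n].round(1))
for x,y in [('BR','BL'),('BR','TR'),('nr-y','nr+y'),('fr-y','fr+y')]:
    e=d[y]-d[x]; print(x,y,np.degrees(np.arctan2(e[1],e[0])).round(2),np.linalg.norm(e).round(1))
e=(d['tubeL_far']+d['tubeR_far']-d['tubeL_n']-d['tubeR_n'])/2;print('tube',np.degrees(np.arctan2(e[1],e[0])),np.linalg.norm(e))
for n_,u,v,z in [('small',448.6,255.4,82),('tall',402.5,254.7,138),('large',434,196.8,112),('lid',322.1,240.5,23)]: print(n_,onz(a,u,v,z).round(1))
# side view small jar
b=cam('side'); h=cv2.cvtColor(b['color'],cv2.COLOR_RGB2HSV)
m=cv2.inRange(h,(10,120,90),(32,255,255)); n,l,s,ce=cv2.connectedComponentsWithStats(m)
for i in range(1,n):
    if s[i,4]>100 and s[i,0]>290 and s[i,1]>130: 
        p=ce[i]; print(s[i],p.round(1),[onz(b,*p,z).round(1).tolist() for z in (23,82,112,138)])
E
```

```text
BL [361.2 337.5]
BR [ 330.  -120.4]
TR [ 657.6 -142.1]
nr+y [550.4 169.6]
nr-y [ 529.8 -107.5]
fr+y [653.3 161. ]
fr-y [ 634.2 -117.2]
post [361.7  33.3]
tubeL_far [533.3  34.1]
tubeR_far [533.4  10.2]
tubeL_n [392.1  43.2]
tubeR_n [390.2  17.9]
btn [453.3  10.1]
BR BL 86.1 459.0
BR TR -3.78 328.4
nr-y nr+y 85.74 277.9
fr-y fr+y 86.06 278.9
tube -3.397186161072646 142.43524061083937
small [ 409.6 -378.2   82. ]
tall [ 410.  -253.4  138. ]
large [ 546.9 -339.6  112. ]
lid [448.  -80.1  23. ]
[321 141  25  16 312] [333.3 148.2] [[610.9, -446.5, 23.0], [568.8, -373.7, 82.0], [547.3, -336.7, 112.0], [528.7, -304.6, 138.0]]
[348 160  37  18 391] [365.3 168.7] [[462.7, -411.1, 23.0], [428.9, -340.3, 82.0], [411.7, -304.4, 112.0], [396.8, -273.2, 138.0]]
[301 218  22  17 295] [311.6 226.1] [[449.3, -77.8, 23.0], [416.3, -25.8, 82.0], [399.5, 0.6, 112.0], [384.9, 23.5, 138.0]]
```

```bash
python3 -m creep '[[-1,0.077,0.19,0,-0.048],[-1,0.077,0.19,0,-0.048],[-1,0.077,0.19,0,-0.048],[-1,0.077,0.19,0,-0.048],[-1,0.077,0.19,0,-0.048],[-1,0.077,0.19,0,-0.048],[-1,0.077,0.19,0,-0.048],[-1,0.077,0.19,0,-0.048],[-1,0.077,0.19,0,-0.048],[-1,0.077,0.19,0,-0.048]]' 30; python3 -m creep '[[-1,0.077,0.19,0,-0.048],[-1,0.077,0.19,0,-0.048],[-1,0.077,0.19,0,-0.048],[-1,0.077,0.19,0,-0.048],[-1,0.077,0.19,0,-0.048],[-1,0.077,0.19,0,-0.048],[-1,0,0,0,0],[-1,0,0,0,0]]'
```

```text
time: 1.13
ee_pos: [358.4, -208.9, 199.8]
orientation: [0.0, 0.999, 0.04, 0.0]
contact_force: [1.9, -0.5, -0.9]
gripper_width: 1.003
time: 1.8
ee_pos: [451.0, 19.2, 199.5]
orientation: [0.0, 0.999, -0.032, -0.0]
contact_force: [0.2, -0.3, -0.3]
gripper_width: 0.998
```

```bash
python3 -m creep '[[-1,0.0175,0.0385,-0.19,-0.01],[-1,0,0,-0.19,0],[-1,0,0,-0.19,0],[-1,0,0,-0.19,0],[-1,0,0,-0.018,0],[-1,0,0,0,0]]'; python3 -m creep '[[0,0,0,0,0],[0,0,0,0,0],[0,0,0,0,0]]'; python3 - <<'E'
from h import *
a=cam('side');cv2.imwrite('pics/s2.png',cv2.resize(a['color'][180:290,190:340],None,fx=5,fy=5,interpolation=cv2.INTER_CUBIC)[:,:,::-1])
a=cam('top');cv2.imwrite('pics/t2.png',cv2.resize(a['color'][180:290,210:360],None,fx=5,fy=5,interpolation=cv2.INTER_CUBIC)[:,:,::-1])
E
python3 - <<'E'
import cv2,numpy as np
cv2.imwrite('pics/st2.png',np.hstack([cv2.resize(cv2.imread('pics/'+n),(400,293)) for n in('s2.png','t2.png')]))
E
```

```text
time: 2.3
ee_pos: [451.8, 23.8, 42.7]
orientation: [0.0, 0.999, -0.038, -0.003]
contact_force: [0.1, -0.7, 0.3]
gripper_width: 1.0
time: 2.55
ee_pos: [455.9, 24.8, 46.1]
orientation: [-0.0, 0.999, -0.037, 0.002]
contact_force: [0.1, -0.9, -0.2]
gripper_width: 0.6
```

View pics/st2.png

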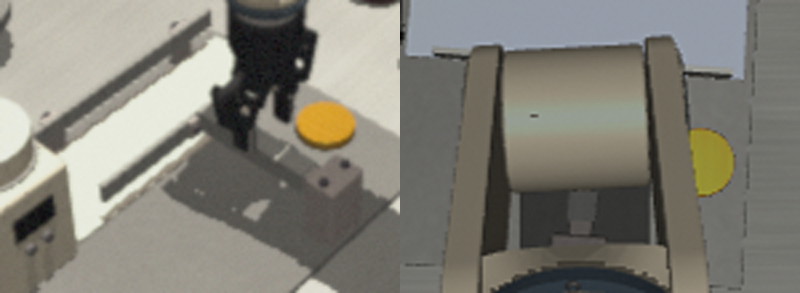

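The fingers straddle the tube between the post and the rail, and the lid is clear at the right. Next I centre on the tube and close slowly.

```bash
python3 -m creep '[[0.2,-0.004,0.010,-0.005,0],[0.2,0,0,0,0],[0.2,0,0,0,0],[0.2,0,0,0,0]]' 30;  python3 -m creep '[[0.33,0,0,0,0],[0.33,0,0,0,0],[0.33,0,0,0,0]]'
```

```text
time: 2.98
ee_pos: [453.3, 27.1, 43.1]
orientation: [0.0, 0.999, -0.037, 0.0]
contact_force: [-0.6, -0.3, 0.1]
gripper_width: 0.4
time: 3.23
ee_pos: [453.2, 27.0, 42.9]
orientation: [0.0, 0.999, -0.037, -0.0]
contact_force: [-0.7, -0.3, -1.3]
gripper_width: 0.34
```

```bash
python3 -m creep '[[0.38,0,0,0,0],[0.38,0,0,0,0],[0.38,0,0,0,0]]';python3 -m creep '[[0.43,0,0,0,0],[0.43,0,0,0,0],[0.43,0,0,0,0]]'
```

```text
time: 3.48
ee_pos: [453.3, 27.0, 42.9]
orientation: [-0.0, 0.999, -0.037, -0.0]
contact_force: [0.8, 0.4, 0.6]
gripper_width: 0.313
time: 3.73
ee_pos: [453.3, 27.0, 43.0]
orientation: [-0.0, 0.999, -0.037, -0.0]
contact_force: [-0.5, -0.8, -0.0]
gripper_width: 0.288
```

```bash
python3 -m creep '[[0.6,0,0,0,0],[0.6,0,0,0,0],[0.6,0,0,0,0],[0.6,0,0,0,0]]' 35
```

```text
time: 4.07
ee_pos: [453.4, 27.0, 43.1]
orientation: [-0.0, 0.999, -0.037, 0.0]
contact_force: [0.5, 0.5, 1.6]
gripper_width: 0.198
```

```bash
python3 -m creep '[[0.6,0.005,0,0,0],[0.6,0.005,0,0,0],[0.6,0,0,0,0]]' 
```

```text
time: 4.32
ee_pos: [454.3, 27.0, 43.0]
orientation: [0.0, 0.999, -0.037, -0.001]
contact_force: [-4.6, 0.0, 7.8]
gripper_width: 0.197
```

```bash
python3 - <<'E'
from h import *
a=cam('side');cv2.imwrite('pics/s3.png',cv2.resize(a['color'][190:270,220:330],None,fx=7,fy=7,interpolation=cv2.INTER_CUBIC)[:,:,::-1])
print(env.observe()['contact_force'],env.observe()['moment'],env.observe()['gripper_width'])
for p in [(454,27,62),(454,27,43),(453,44,62),(453,10,62)]: print(p,((np.array(proj(a,p))-[220,190])*7).round())
E
```

```text
[-3.95600885  0.38902867  7.60660708] [ 0.06945429  0.71344551 -0.03505725] 0.19893256335052437
(454, 27, 62) [484. 324.]
(454, 27, 43) [483. 358.]
(453, 44, 62) [460. 350.]
(453, 10, 62) [511. 301.]
```

View pics/s3.png

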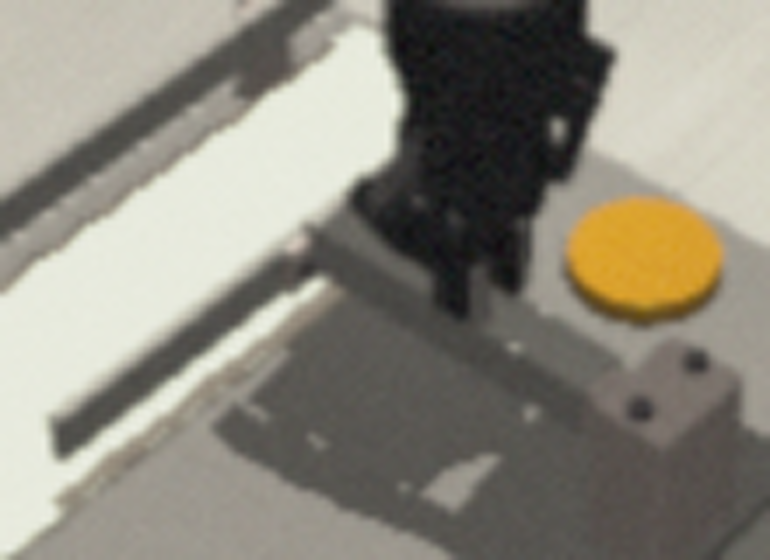

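The left pad tip is at (452,315) and the right at (510,290), so they straddle the tube. The width only tracks my command, so I'll close further to see where it stops.

```bash
python3 -m creep '[[0.8,0,0,0,0],[0.8,0,0,0,0],[0.8,0,0,0,0],[0.8,0,0,0,0]]' 35; python3 -c "
from plant import env;o=env.observe();print(o['moment'],o['gripper_width'])"
```

```text
time: 4.7
ee_pos: [455.2, 27.0, 43.1]
orientation: [-0.0, 0.999, -0.037, -0.0]
contact_force: [-1.5, 0.4, 4.3]
gripper_width: 0.1
[0.14656118 0.28525233 0.00865624] 0.09984641000447878
```

```bash
python3 - <<'E'
from h import *
o=env.observe(); print(o['ee_pos'],o['orientation'],o['joint_pos'])
S=8;x0,y0,w,hh=240,190,100,72
a=cam('side');im=a['color'][y0:y0+hh,x0:x0+w].astype(float)/255
im=(im**0.5*255).astype(np.uint8)
im=cv2.resize(im,None,fx=S,fy=S,interpolation=cv2.INTER_CUBIC)[:,:,::-1].copy()
ex=np.array([.9976,-.0689,0]);ey=np.array([.0689,.9976,0]);O=np.array([529.3,21.7,0])
L=lambda x,y,z:tuple(int(v) for v in ((np.array(proj(a,O+ex*x+ey*y+[0,0,z]))-[x0,y0])*S+S/2))
for y,z in [(12.5,74.5),(12.5,49.5),(-12.5,74.5)]: cv2.line(im,L(-137,y,z),L(7,y,z),(0,255,0),1)
for z,c in [(43,(0,0,255)),(62,(255,0,0)),(74.5,(0,255,255))]: cv2.circle(im,L(-75,0,z),4,c,1); cv2.circle(im,L(-75,14,z),4,c,-1)
cv2.imwrite('pics/s4.png',im)
E
```

```text
[455.24288096  27.00477745  43.10640705] [-2.02845068e-05  9.99304260e-01 -3.72959930e-02 -6.28012387e-05] [5.59181338e-02 3.24556064e-01 2.11406995e+00 8.05549354e-05
 7.03087918e-01 1.70126230e+00]
```

View pics/s4.png

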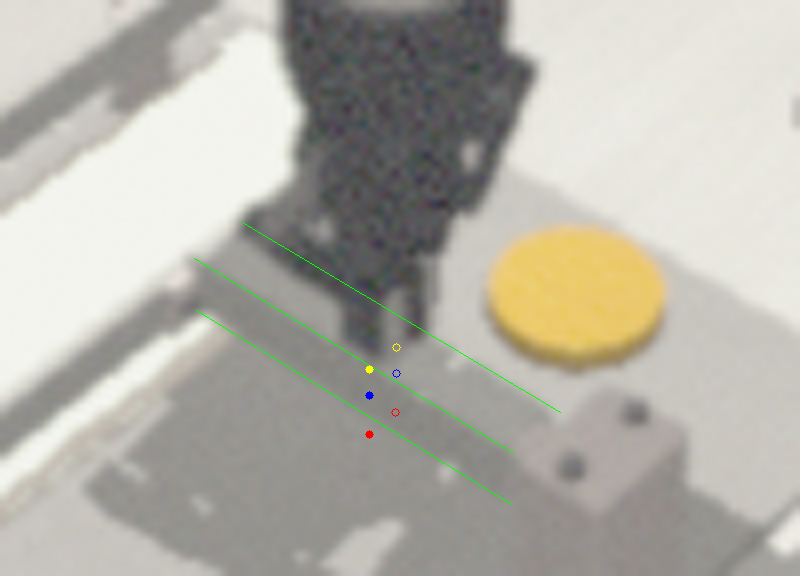

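This shows the tips resting on top of the tube, at crop (365,350) and (415,335). That puts them at z≈76 while the reported TCP is 43, so the fingers end about 30 mm above the reported point. I'll lift, open and check the offset from the tips' pixels.

```bash
python3 -m creep '[[0.8,0,0,0.05,0],[-0.2,0,0,0.0,0],[-0.2,0,0,0,0],[-0.2,0,0,0,0],[-0.2,0,0,0,0]]' 35; python3 - <<'E'
from h import *
print(env.hold_point_z)
o=env.observe(); print(o['ee_pos'],o['contact_force'],o['gripper_width'])
S=8;x0,y0,w,hh=240,180,100,72
a=cam('side');im=a['color'][y0:y0+hh,x0:x0+w].astype(float)/255
im=(im**0.5*255).astype(np.uint8)
im=cv2.resize(im,None,fx=S,fy=S,interpolation=cv2.INTER_CUBIC)[:,:,::-1].copy()
L=lambda p:tuple(int(v) for v in ((np.array(proj(a,p))-[x0,y0])*S+S/2))
e=o['ee_pos']; ey=np.array([.0689,.9976,0])
for s in(-1,1):
  for dz,c in((0,(0,0,255)),(20,(0,255,0)),(40,(255,0,0))): cv2.circle(im,L(e+s*ey*25.5+[0,0,dz]),4,c,-1)
cv2.imwrite('pics/s5.png',im)
E
```

```text
time: 5.17
ee_pos: [455.2, 27.0, 52.9]
orientation: [0.0, 0.999, -0.037, -0.0]
contact_force: [-0.9, 0.4, 0.2]
gripper_width: 0.6
18.700000000000003
[455.22735692  26.96875337  52.91519813] [-0.85488062  0.41309327  0.2282681 ] 0.600308049597605
```

View pics/s5.png

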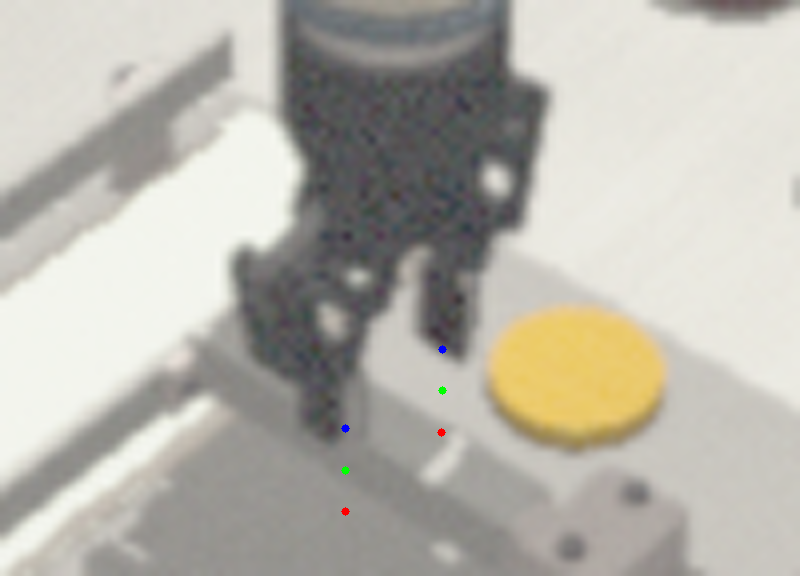

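The tips sit about 38 mm above the reported TCP at 0.6 opening, where about 8 is expected. So the reported z is about 30 mm too low, and I'll use target z ≈ 12 for the tube.

```bash
python3 -m creep '[[-0.2,-0.005,0,-0.1,0],[-0.2,0,0,-0.08,0],[-0.2,0,0,-0.025,0],[-0.2,0,0,0,0],[-0.2,0,0,0,0]]'; python3 -m creep '[[0.2,0,0,0,0],[0.2,0,0,0,0],[0.2,0,0,0,0]]'; python3 -m creep '[[0.35,0,0,0,0],[0.35,0,0,0,0],[0.35,0,0,0,0]]' 35
```

```text
time: 5.63
ee_pos: [454.1, 27.0, 12.0]
orientation: [0.0, 0.999, -0.037, -0.0]
contact_force: [0.2, 0.7, 0.3]
gripper_width: 0.599
time: 5.88
ee_pos: [454.8, 27.0, 12.6]
orientation: [-0.0, 0.999, -0.037, 0.001]
contact_force: [-0.4, 0.4, -0.2]
gripper_width: 0.401
time: 6.13
ee_pos: [454.6, 26.9, 12.3]
orientation: [0.0, 0.999, -0.037, 0.0]
contact_force: [0.7, -2.0, 1.3]
gripper_width: 0.329
```

```bash
python3 -m creep '[[0.5,0,0,0,0],[0.5,0,0,0,0],[0.5,0,0,0,0]]' 35;  python3 -m creep '[[0.8,0,0,0,0],[0.8,0,0,0,0],[0.8,0,0,0,0],[0.8,0,0,0,0]]' 35
```

```text
time: 6.38
ee_pos: [454.8, 27.6, 12.4]
orientation: [-0.0, 0.999, -0.037, 0.0]
contact_force: [-0.1, 4.7, 6.7]
gripper_width: 0.285
time: 6.72
ee_pos: [454.8, 27.6, 12.4]
orientation: [-0.0, 0.999, -0.037, 0.0]
contact_force: [-0.3, 4.7, 5.9]
gripper_width: 0.288
```

The width of 24.5 mm means the tube is gripped with the button flush. I'll shift y by 0.6 mm to centre, then start sliding.

```bash
python3 -m creep '[[0.8,0,0.003,0.003,0],[0.8,0,0,0,0],[0.8,0,0,0,0]]' 40;  python3 -m creep '[[0.8,0.005,-0.00035,0,0],[0.8,0,0,0,0]]'; python3 -m creep '[[0.8,0.005,-0.00035,0,0],[0.8,0,0,0,0]]'
```

```text
time: 6.97
ee_pos: [454.6, 27.6, 12.5]
orientation: [-0.0, 0.999, -0.037, 0.0]
contact_force: [2.7, -0.3, -5.3]
gripper_width: 0.285
time: 7.13
ee_pos: [454.6, 27.6, 12.5]
orientation: [-0.0, 0.999, -0.037, -0.001]
contact_force: [-1.5, 1.5, 0.3]
gripper_width: 0.281
time: 7.3
ee_pos: [455.0, 27.6, 12.5]
orientation: [-0.0, 0.999, -0.037, -0.001]
contact_force: [-4.1, 2.6, 4.3]
gripper_width: 0.285
```

```bash
python3 -m creep '[[0.8,0.005,-0.00035,0,0],[0.8,0,0,0,0]]';  python3 -m creep '[[0.8,0.005,-0.00035,0,0],[0.8,0,0,0,0]]'
```

```text
time: 7.47
ee_pos: [455.7, 27.5, 12.4]
orientation: [-0.0, 0.999, -0.037, -0.001]
contact_force: [-5.0, 2.3, 3.7]
gripper_width: 0.281
time: 7.63
ee_pos: [456.4, 27.5, 12.5]
orientation: [-0.0, 0.999, -0.037, -0.002]
contact_force: [-7.1, 2.0, 5.8]
gripper_width: 0.286
```

```bash
python3 -m creep '[[0.8,0.005,-0.00035,0,0],[0.8,0,0,0,0]]';  python3 -m creep '[[0.8,0.005,-0.00035,0,0],[0.8,0,0,0,0]]'
```

```text
time: 7.8
ee_pos: [457.2, 27.4, 12.5]
orientation: [-0.0, 0.999, -0.037, -0.002]
contact_force: [-7.6, 3.2, 6.3]
gripper_width: 0.285
time: 7.97
ee_pos: [458.6, 27.3, 12.5]
orientation: [-0.0, 0.999, -0.037, -0.002]
contact_force: [-5.2, 2.2, 2.9]
gripper_width: 0.283
```

```bash
python3 -m creep '[[0.8,0.005,-0.00035,0,0],[0.8,0,0,0,0]]'
```

```text
time: 8.13
ee_pos: [460.0, 27.2, 12.5]
orientation: [-0.0, 0.999, -0.037, -0.001]
contact_force: [-4.0, 2.6, 2.3]
gripper_width: 0.286
```

The force peaked at 7.6 N and dropped to about 4 N, so it is sliding under. I'll move on to just before the earliest hole and confirm the rail travels.

```bash
python3 -m creep '[[0.8,0.007,-0.0005,0,0],[0.8,0.007,-0.0005,0,0],[0.8,0.007,-0.0005,0,0],[0.8,0.007,-0.0005,0,0],[0.8,0.007,-0.0005,0,0],[0.8,0.007,-0.0005,0,0],[0.8,0.007,-0.0005,0,0],[0.8,0.007,-0.0005,0,0],[0.8,0.007,-0.0005,0,0],[0.8,0,0,0,0]]'; python3 - <<'E'
from h import *
a=cam('top')
# near-rail edges: profile along image column across rail, strip->rail->plate
for u in (232,315): print(u,a['color'][190:212,u].sum(1).tolist())
o=np.array(cv2.imread('pics/top0.png'))
for u in (232,315): print(u,o[190:212,u].astype(int).sum(1).tolist())
E
```

```text
time: 8.97
ee_pos: [473.1, 26.3, 12.5]
orientation: [-0.0, 0.999, -0.037, -0.001]
contact_force: [-4.2, 2.5, 2.4]
gripper_width: 0.285
232 [434, 419, 352, 105, 208, 491, 486, 481, 480, 481, 483, 493, 314, 306, 307, 303, 305, 302, 304, 307, 306, 303]
315 [481, 481, 483, 485, 486, 492, 462, 458, 376, 109, 228, 510, 418, 392, 374, 326, 331, 269, 187, 158, 158, 165]
232 [478, 478, 479, 479, 475, 479, 477, 479, 435, 431, 291, 137, 290, 311, 306, 306, 303, 300, 303, 305, 304, 301]
315 [480, 478, 478, 479, 477, 481, 476, 481, 478, 479, 480, 480, 481, 481, 454, 460, 308, 127, 334, 343, 338, 338]
```

The rail has moved 8 px, about 19 mm, along with the hand. Next is another 5 mm, then feeling for the hole.

```bash
python3 -m creep '[[0.8,0.005,-0.00035,0,0],[0.8,0.005,-0.00035,0,0],[0.8,0.005,-0.00035,0,0],[0.8,0.005,-0.00035,0,0],[0.8,0.0025,-0.0002,0,0],[0.8,0,0,0,0]]'; python3 -m creep '[[0.8,0.0025,-0.0002,0,0],[0.8,0.0025,-0.0002,0,0]]'
```

```text
time: 9.52
ee_pos: [477.6, 25.9, 12.5]
orientation: [-0.0, 0.999, -0.037, -0.001]
contact_force: [-4.5, 2.3, 2.5]
gripper_width: 0.288
time: 9.68
ee_pos: [478.4, 25.9, 12.5]
orientation: [-0.0, 0.999, -0.037, -0.001]
contact_force: [-5.4, 3.1, 3.8]
gripper_width: 0.284
```

```bash
python3 -m creep '[[0.8,0.0025,-0.0002,0,0],[0.8,0.0025,-0.0002,0,0]]'
```

```text
time: 9.85
ee_pos: [479.4, 25.8, 12.5]
orientation: [-0.0, 0.999, -0.037, -0.001]
contact_force: [-5.5, 2.1, 3.1]
gripper_width: 0.283
```

```bash
python3 -m creep '[[0.8,0.0025,-0.0002,0,0],[0.8,0.0025,-0.0002,0,0]]'
```

```text
time: 10.02
ee_pos: [480.4, 25.7, 12.5]
orientation: [-0.0, 0.999, -0.037, -0.001]
contact_force: [-4.9, 2.7, 3.1]
gripper_width: 0.279
```

```bash
python3 -m creep '[[0.8,0.0025,-0.0002,0,0],[0.8,0.0025,-0.0002,0,0]]'
```

```text
time: 10.18
ee_pos: [481.4, 25.6, 12.4]
orientation: [-0.0, 0.999, -0.037, -0.001]
contact_force: [-6.1, 2.4, 3.8]
gripper_width: 0.285
```

```bash
python3 -m creep '[[0.8,0.0025,-0.0002,0,0],[0.8,0.0025,-0.0002,0,0]]'
```

```text
time: 10.35
ee_pos: [482.4, 25.6, 12.5]
orientation: [-0.0, 0.999, -0.037, -0.001]
contact_force: [-5.7, 2.7, 3.7]
gripper_width: 0.283
```

```bash
python3 -m creep '[[0.8,0.0025,-0.0002,0,0],[0.8,0.0025,-0.0002,0,0]]'
```

```text
time: 10.52
ee_pos: [483.4, 25.5, 12.5]
orientation: [-0.0, 0.999, -0.037, -0.001]
contact_force: [-5.7, 2.1, 4.2]
gripper_width: 0.285
```

```bash
python3 -m creep '[[0.8,0.0025,-0.0002,0,0],[0.8,0.0025,-0.0002,0,0]]'
```

```text
time: 10.68
ee_pos: [484.5, 25.4, 12.5]
orientation: [-0.0, 0.999, -0.037, -0.001]
contact_force: [-4.3, 2.7, 3.2]
gripper_width: 0.283
```

```bash
python3 -m creep '[[0.8,0.0025,-0.0002,0,0],[0.8,0.0025,-0.0002,0,0]]'
```

```text
time: 10.85
ee_pos: [485.6, 25.3, 12.5]
orientation: [-0.0, 0.999, -0.037, -0.001]
contact_force: [-4.4, 2.5, 1.6]
gripper_width: 0.284
```

```bash
python3 -m creep '[[0.8,0.0025,-0.0002,0,0],[0.8,0.0025,-0.0002,0,0]]'
```

```text
time: 11.02
ee_pos: [487.1, 25.2, 12.5]
orientation: [-0.0, 0.999, -0.037, -0.0]
contact_force: [-2.3, 2.5, -0.5]
gripper_width: 0.284
```

The force dropped and the tube jumped forward, so the button is entering the hole. Now half steps.

```bash
python3 -m creep '[[0.8,0.0,0,0,0]]'
```

```text
time: 11.1
ee_pos: [487.6, 25.2, 12.5]
orientation: [-0.0, 0.999, -0.037, 0.0]
contact_force: [-0.9, 1.1, -1.4]
gripper_width: 0.283
```

```bash
python3 -m creep '[[0.8,0.0025,-0.0002,0,0],[0.8,0,0,0,0]]'
```

```text
time: 11.27
ee_pos: [488.3, 25.1, 12.5]
orientation: [-0.0, 0.999, -0.037, 0.0]
contact_force: [-0.4, 3.2, -4.4]
gripper_width: 0.283
```

```bash
python3 -m creep '[[0.8,0.0025,-0.0002,0,0],[0.8,0,0,0,0]]'
```

```text
time: 11.43
ee_pos: [488.8, 25.1, 12.5]
orientation: [-0.0, 0.999, -0.037, 0.0]
contact_force: [1.3, 2.9, -5.0]
gripper_width: 0.282
```

```bash
python3 -m creep '[[0.8,0.0025,-0.0002,0,0],[0.8,0,0,0,0]]'
```

```text
time: 11.6
ee_pos: [489.1, 25.1, 12.5]
orientation: [-0.0, 0.999, -0.037, 0.0]
contact_force: [0.9, 4.2, -6.3]
gripper_width: 0.286
```

```bash
python3 -m creep '[[0.8,0.0025,-0.0002,0,0],[0.8,0,0,0,0]]'
```

```text
time: 11.77
ee_pos: [489.2, 25.1, 12.5]
orientation: [-0.0, 0.999, -0.037, -0.0]
contact_force: [-0.6, 3.9, -3.7]
gripper_width: 0.283
```

```bash
python3 -m creep '[[0.8,0.002,-0.0001,0,0],[0.8,0,0,0,0]]'
```

```text
time: 11.93
ee_pos: [489.3, 25.1, 12.5]
orientation: [-0.0, 0.999, -0.037, -0.0]
contact_force: [-1.6, 4.5, -2.5]
gripper_width: 0.278
```

The tube has stopped at 489.3, 34.7 mm of travel, and holds with little force. I'll release, lift away towards the jar and look at the button.

```bash
python3 -m creep '[[0.2,0,0,0,0],[0.2,0,0,0,0],[-0.2,0,0,0,0],[-0.2,0,0,0,0],[-0.2,0,0,0.1,0],[-0.6,0,0,0.2,0],[-1,0,0,0.2,0],[-1,0,0,0.2,0],[-1,0,0,0.2,0],[-1,0,0,0,0]]'; python3 -m creep '[[-1,-0.04,-0.2,0,0],[-1,-0.04,-0.2,0,0],[-1,-0.04,-0.2,0,0],[-1,-0.04,-0.2,0,0],[-1,-0.04,-0.2,0,0],[-1,-0.04,-0.2,0,0],[-1,-0.04,-0.2,0,0],[-1,-0.04,-0.2,0,0],[-1,-0.04,-0.2,0,0],[-1,-0.035,-0.2,0,0]]';  python3 - <<'E'
from h import *
a=cam('top');im=a['color']
b=cam('side')
A=cv2.resize(im[180:290,230:345],(400,383),interpolation=cv2.INTER_CUBIC)
B=cv2.resize(b['color'][100:240,270:420],(400,373),interpolation=cv2.INTER_CUBIC); B=((B/255.)**.6*255).astype(np.uint8); B=np.vstack([B,np.zeros((10,400,3),np.uint8)])
cv2.imwrite('pics/c6.png',np.hstack([A,B])[:,:,::-1])
for u in (232,315): print(u,im[180:205,u].sum(1).tolist())
E
```

```text
time: 12.77
ee_pos: [494.4, 25.1, 200.4]
orientation: [-0.0, 0.999, -0.037, 0.006]
contact_force: [2.3, -0.3, 0.6]
gripper_width: 1.002
time: 13.6
ee_pos: [409.8, -377.2, 192.8]
orientation: [0.0, 0.999, -0.037, 0.0]
contact_force: [0.8, 0.3, -0.1]
gripper_width: 0.999
232 [486, 487, 488, 492, 418, 433, 198, 93, 272, 499, 491, 489, 487, 489, 487, 489, 490, 487, 489, 488, 493, 505, 320, 308, 310]
315 [490, 491, 488, 489, 490, 491, 490, 488, 491, 485, 443, 460, 193, 129, 278, 500, 497, 490, 493, 487, 489, 487, 490, 489, 491]
```

View pics/c6.png

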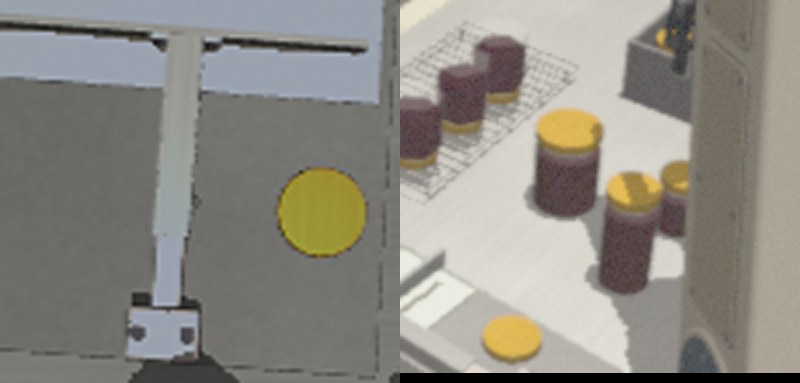

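The bump of the button shows again at crop (197,202), the same place as at the start. I'll compare it pixel by pixel with the first picture.

```bash
python3 - <<'E'
from h import *
o=cv2.imread('pics/top0.png')[:,:,::-1].astype(int).sum(2)
a=cam('top');n=a['color'].astype(int).sum(2)
for v in range(233,244): print(v,o[v,280:292].tolist(),n[v,280:292].tolist())
E
```

```text
233 [462, 459, 460, 466, 446, 336, 330, 328, 324, 326, 323, 324] [478, 474, 477, 477, 451, 280, 337, 338, 333, 333, 331, 331]
234 [462, 460, 463, 467, 446, 305, 329, 327, 328, 326, 322, 326] [476, 474, 476, 478, 454, 281, 336, 337, 334, 333, 334, 333]
235 [459, 458, 465, 471, 437, 217, 331, 331, 327, 325, 324, 330] [477, 473, 476, 484, 452, 257, 339, 336, 336, 334, 335, 338]
236 [462, 460, 462, 470, 442, 198, 207, 337, 329, 325, 324, 326] [475, 475, 477, 481, 450, 209, 219, 342, 337, 333, 333, 332]
237 [461, 460, 463, 467, 467, 380, 267, 268, 327, 323, 326, 326] [478, 474, 478, 481, 454, 255, 280, 274, 336, 332, 331, 330]
238 [463, 461, 464, 470, 460, 328, 272, 265, 329, 327, 323, 326] [475, 476, 477, 482, 454, 242, 279, 276, 335, 333, 330, 332]
239 [465, 464, 465, 469, 452, 254, 233, 320, 321, 320, 319, 320] [477, 476, 479, 483, 470, 316, 241, 326, 332, 326, 326, 327]
240 [465, 464, 466, 473, 461, 306, 314, 320, 321, 318, 318, 316] [476, 477, 481, 471, 399, 301, 320, 328, 325, 325, 326, 327]
241 [466, 462, 467, 454, 371, 309, 313, 318, 318, 317, 319, 320] [477, 479, 482, 473, 390, 272, 325, 329, 330, 327, 329, 326]
242 [466, 465, 471, 453, 370, 312, 318, 319, 320, 320, 321, 316] [483, 478, 482, 475, 402, 318, 327, 325, 326, 328, 327, 325]
243 [466, 467, 466, 460, 382, 315, 320, 320, 317, 323, 320, 320] [479, 481, 481, 470, 372, 321, 326, 329, 326, 329, 329, 326]
```

The bump matches the start fully, so the button is out and locked. Next, the jar: descend with the fingers open.

```bash
python3 -m creep '[[-1,0,-0.005,-0.19,0],[-1,0,0,-0.19,0],[-1,0,0,-0.19,0],[-1,0,0,-0.16,0],[-1,0,0,0,0]]'; python3 -m creep '[[-1,0,0,-0.1,0],[-1,0,0,-0.1,0],[-1,0,0,-0.06,0],[-1,0,0,0,0]]';python3 -m creep '[[-0.5,0,0,0,0],[-0.3,0,0,0,0],[-0.3,0,0,0,0],[-0.3,0,0,0,0]]' 30
```

```text
time: 14.17
ee_pos: [407.6, -371.9, 41.1]
orientation: [-0.003, 0.999, -0.037, -0.004]
contact_force: [-1.0, 0.6, -0.3]
gripper_width: 1.001
time: 14.5
ee_pos: [410.3, -374.9, -6.2]
orientation: [-0.001, 0.999, -0.037, -0.001]
contact_force: [-0.3, 0.6, -0.0]
gripper_width: 0.997
time: 14.83
ee_pos: [411.8, -377.0, -3.6]
orientation: [0.001, 0.999, -0.037, 0.001]
contact_force: [-0.4, 0.7, 7.4]
gripper_width: 0.693
```

```bash
python3 -m creep '[[0,0,0,0,0],[0,0,0,0,0],[0,0,0,0,0],[0,0,0,0.01,0],[0,0,0,0.03,0],[0,0,0,0.06,0],[0,0,0,0,0]]' 35; python3 - <<'E'
from h import *
o=env.observe();e=o['ee_pos'];print(e,o['contact_force'],o['moment'],o['gripper_width'])
a=cam('top');h=cv2.cvtColor(a['color'],cv2.COLOR_RGB2HSV)
b=cam('side');B=b['color'][110:240,300:440];B=cv2.resize(((B/255.)**.6*255).astype(np.uint8),None,fx=4.4,fy=4.4,interpolation=cv2.INTER_CUBIC)
cv2.imwrite('pics/j7.png',B[:,:,::-1])
E
```

```text
time: 15.42
ee_pos: [411.6, -376.8, 16.8]
orientation: [0.001, 0.999, -0.037, 0.001]
contact_force: [0.6, -0.6, -2.4]
gripper_width: 0.692
[ 411.64024058 -376.80903583   16.82823785] [ 0.61179941 -0.58256864 -2.43469732] [-0.04849207 -0.01727472  0.00178348] 0.6921483045949628
```

View pics/j7.png

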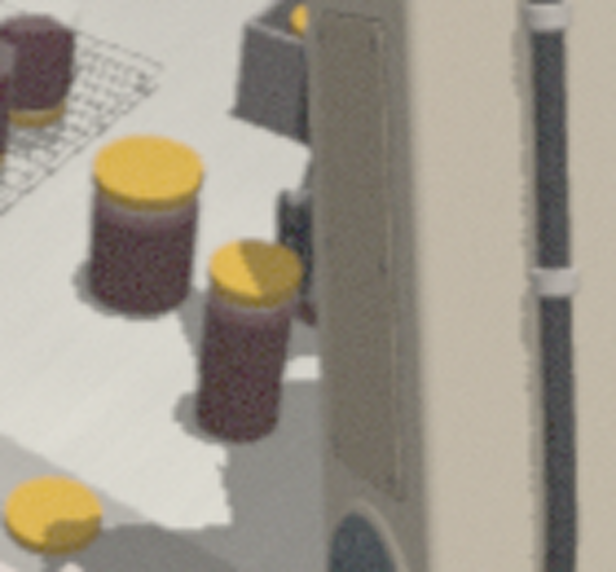

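The jar is in the pads and off the table: the force is -2.4 N, which fits about 0.3 kg. Now I measure both rails' inner edges in the top view, relative to the jar's earlier fix.

```bash
python3 - <<'E'
from h import *
a=cam('top');im=a['color'].astype(int).sum(2)
for u in (245,265,300,320): print(u,im[152:172,u].tolist(),'|',im[182:198,u].tolist())
E
```

```text
245 [215, 462, 484, 506, 462, 425, 359, 116, 105, 246, 276, 512, 508, 506, 506, 506, 505, 505, 506, 507] | [507, 510, 498, 443, 457, 204, 124, 489, 521, 511, 511, 508, 511, 510, 509, 510]
265 [374, 377, 364, 372, 305, 306, 420, 437, 201, 102, 191, 282, 517, 512, 507, 508, 508, 507, 507, 511] | [511, 510, 509, 513, 459, 449, 376, 114, 234, 526, 519, 510, 510, 512, 511, 509]
300 [361, 363, 348, 357, 357, 365, 301, 339, 401, 444, 372, 110, 97, 304, 286, 518, 514, 509, 507, 506] | [511, 512, 510, 510, 510, 510, 503, 463, 483, 213, 150, 286, 517, 515, 511, 508]
320 [364, 372, 356, 371, 246, 99, 460, 489, 498, 495, 431, 451, 209, 112, 145, 288, 520, 514, 509, 509] | [511, 509, 511, 509, 509, 509, 511, 513, 475, 466, 393, 115, 233, 523, 516, 509]
```

```bash
python3 - <<'E'
from h import *
a=cam('top')
us=[245,265,300,320]
F=np.array([onz(a,u,v,67)[:2] for u,v in zip(us,[158.26,159.79,162.3,163.8])])
N=np.array([onz(a,u,v,67)[:2] for u,v in zip(us,[184.3,185.55,188.4,189.7])])
pf=np.polyfit(F[:,1],F[:,0],1);pn=np.polyfit(N[:,1],N[:,0],1)
print(pf,pn,F.round(1).tolist(),N.round(1).tolist())
t=np.arctan((pf[0]+pn[0])/2);print('yaw',-np.degrees(t))
for y in (-20,0,20):
    f=np.polyval(pf,y);n=np.polyval(pn,y);print(y,'far',f,'near',n,'gap',(f-n)*np.cos(t),'mid',(f+n)/2)
o=env.observe();print(o['ee_pos'])
E
```

```text
[7.43611527e-02 6.42685482e+02] [7.38531751e-02 5.76709570e+02] [[651.3, 114.6], [647.4, 64.4], [641.0, -23.3], [637.2, -73.4]] [[584.9, 113.6], [581.8, 63.8], [574.7, -23.2], [571.5, -72.8]]
yaw -4.238280354447223
-20 far 641.1982593083834 near 575.2325063113515 gap 65.7853579604412 mid 608.2153828098674
0 far 642.6854823618762 near 576.7095698128975 gap 65.79548972929356 mid 609.6975260873869
20 far 644.172705415369 near 578.1866333144435 gap 65.80562149814592 mid 611.1796693649062
[ 410.68631285 -375.93317899   14.62931897]
```

```bash
python3 -m creep '[[0,0,0,0.1,0],[0,0,0,0.19,0],[0,0,0,0.19,0],[0,0,0,0.19,0],[0,0,0,0.1,0],[0,0,0,0,0],[0,0.083,0.155,0,0],[0,0.083,0.155,0,0],[0,0.083,0.155,0,0],[0,0.083,0.155,0,0]]'; python3 -m creep '[[0,0.083,0.155,0,0],[0,0.083,0.155,0,0],[0,0.083,0.155,0,0],[0,0.083,0.155,0,0],[0,0.083,0.155,0,0],[0,0.083,0.155,0,0],[0,0.083,0.155,0,0],[0,0.083,0.155,0,0],[0,0,0,0,0],[0,0,0,0,0]]';  python3 -m creep '[[0,0,0,0,0],[0,0,0,0,0],[0,0,0,0,0]]'
```

```text
time: 16.45
ee_pos: [476.6, -250.3, 166.9]
orientation: [-0.001, 0.999, -0.038, -0.001]
contact_force: [0.5, -1.1, -3.7]
gripper_width: 0.689
time: 17.28
ee_pos: [609.5, -2.3, 166.5]
orientation: [0.0, 0.999, -0.036, -0.001]
contact_force: [-0.1, -0.7, -3.4]
gripper_width: 0.692
time: 17.53
ee_pos: [609.2, -5.1, 168.1]
orientation: [0.0, 0.999, -0.038, -0.001]
contact_force: [0.5, -0.6, -2.9]
gripper_width: 0.693
```

```bash
python3 -m creep '[[0,0.011,0,-0.16,0],[0,0,0,-0.16,0],[0,0,0,-0.15,0],[0,0,0,0,0],[0,0,0,0,0],[0,0,0,0,0]]'; python3 - <<'E'
from h import *
o=env.observe();e=o['ee_pos'];print(e,o['contact_force'])
S=9;x0,y0,w,hh=205,150,88,64
b=cam('side');im=b['color'][y0:y0+hh,x0:x0+w]
im=cv2.resize(((im/255.)**.6*255).astype(np.uint8),None,fx=S,fy=S,interpolation=cv2.INTER_CUBIC)[:,:,::-1].copy()
L=lambda p:tuple(int(v) for v in ((np.array(proj(b,p))-[x0,y0])*S+S/2))
for k in (642.69,576.71): cv2.line(im,L((k-.0742*100,-100,67)),L((k+.0742*60,60,67)),(0,255,0),1)
j=np.array([e[0]-2,e[1],0])
for z in (e[2]+3.6,e[2]+85.6):
    pts=np.array([L(j+[30*np.cos(t),30*np.sin(t),z]) for t in np.linspace(0,6.28,60)],np.int32); cv2.polylines(im,[pts],True,(0,0,255) if z<e[2]+50 else (255,0,0),1)
cv2.imwrite('pics/p8.png',im)
E
```

```text
time: 18.03
ee_pos: [613.1, -4.6, 76.1]
orientation: [-0.0, 0.999, -0.038, 0.001]
contact_force: [0.2, -0.5, -2.2]
gripper_width: 0.694
[613.12067371  -4.59442023  76.11184786] [ 0.23814686 -0.50070138 -2.16768698]
```

View pics/p8.png

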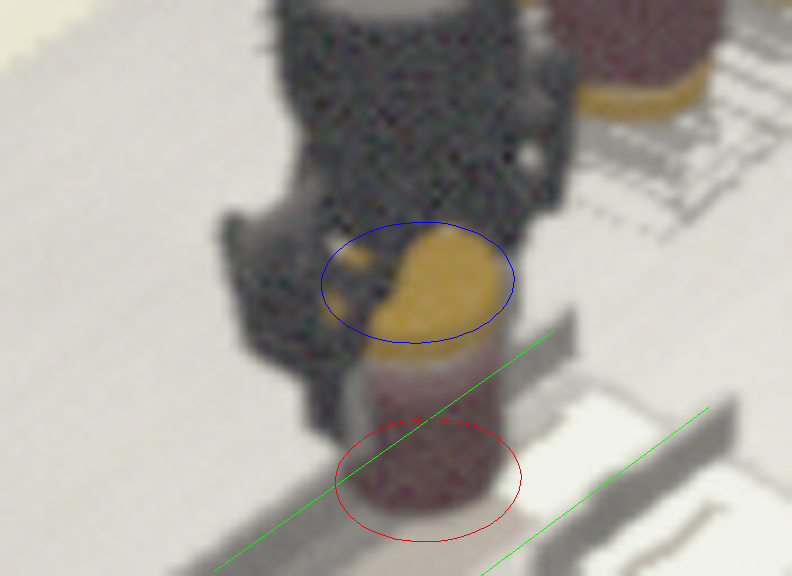

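The jar hangs upright between the rails. The lid outline, about (327–499, 225–358), sits within 2 mm of the prediction, and the rails are within 2–3 mm. I'll trim 1 mm in x and lower, feeling for rail contact.

```bash
python3 -m creep '[[0,-0.005,0,0,0],[0,0,0,-0.06,0],[0,0,0,-0.06,0],[0,0,0,-0.06,0],[0,0,0,0,0],[0,0,0,0,0],[0,0,0,0,0]]'; python3 -m creep '[[0,0,0,-0.03,0],[0,0,0,-0.03,0],[0,0,0,-0.02,0],[0,0,0,0,0],[0,0,0,0,0]]'
```

```text
time: 18.67
ee_pos: [611.1, -4.0, 38.2]
orientation: [-0.0, 0.999, -0.037, -0.0]
contact_force: [0.5, 1.1, -2.4]
gripper_width: 0.691
time: 19.08
ee_pos: [610.8, -4.0, 22.1]
orientation: [0.0, 0.999, -0.037, -0.0]
contact_force: [-0.4, 0.1, -2.9]
gripper_width: 0.693
```

```bash
python3 -m creep '[[0,0.003,0,-0.02,0],[0,0,0,-0.015,0],[0,0,0,-0.01,0],[0,0,0,0,0],[0,0,0,0,0]]'; python3 -m creep '[[0,0,0,-0.005,0],[0,0,0,-0.005,0],[0,0,0,0,0]]'
```

```text
time: 19.5
ee_pos: [611.6, -4.0, 13.4]
orientation: [-0.0, 0.999, -0.037, -0.0]
contact_force: [-0.0, -0.2, -2.7]
gripper_width: 0.694
time: 19.75
ee_pos: [611.7, -4.0, 11.5]
orientation: [-0.0, 0.999, -0.037, -0.0]
contact_force: [-0.3, 0.4, -4.2]
gripper_width: 0.694
```

```bash
python3 -m creep '[[0,0,0,-0.004,0],[0,0,0,0,0],[0,0,0,0,0]]'; python3 -m creep '[[0,0,0,-0.004,0],[0,0,0,0,0],[0,0,0,0,0]]'
```

```text
time: 20.0
ee_pos: [611.8, -4.0, 10.8]
orientation: [-0.0, 0.999, -0.037, -0.0]
contact_force: [-0.0, 0.3, -2.6]
gripper_width: 0.694
time: 20.25
ee_pos: [611.9, -4.0, 10.5]
orientation: [-0.0, 0.999, -0.037, 0.0]
contact_force: [-2.8, -0.3, 3.9]
gripper_width: 0.69
```

Contact came at z 10.5, 10.4 expected. Open gently.

```bash
python3 -m creep '[[-0.4,0,0,0,0],[-0.45,0,0,0,0],[-0.6,0,0,0,0],[-0.8,0,0,0,0],[-0.95,0,0,0,0],[-0.95,0,0,0,0],[-0.95,0,0,0,0]]'
```

```text
time: 20.83
ee_pos: [611.8, -4.0, 9.9]
orientation: [0.0, 0.999, -0.037, 0.0]
contact_force: [0.7, -0.5, -0.5]
gripper_width: 0.978
```

```bash
python3 -m creep '[[-0.95,0,0,0.02,0],[-0.95,0,0,0.05,0],[-0.95,0,0,0.1,0],[-0.95,0,0,0.15,0],[-0.95,0,0,0.19,0],[-0.95,0,0,0.19,0],[-0.95,0,0,0.19,0],[-0.95,0,0,0,0]]'; python3 -m creep '[[-0.95,-0.1,-0.18,0,0],[-0.95,-0.1,-0.18,0,0],[-0.95,-0.1,-0.18,0,0],[-0.95,-0.1,-0.18,0,0],[-0.95,-0.1,-0.18,0,0],[-0.95,-0.1,-0.18,0,0],[-0.95,-0.1,-0.18,0,0],[-0.95,0,0,0,0],[-0.95,0,0,0,0]]'; python3 - <<'E'
from h import *
a=cam('top');b=cam('side')
h=cv2.cvtColor(a['color'],cv2.COLOR_RGB2HSV);m=cv2.inRange(h,(14,120,90),(32,255,255));n,l,s,ce=cv2.connectedComponentsWithStats(m)
for i in range(1,n):
    if s[i,4]>150 and 200<s[i,0]<460: print(s[i],ce[i].round(1))
A=cv2.resize(a['color'][140:290,210:350],(400,428),interpolation=cv2.INTER_CUBIC)
B=cv2.resize(b['color'][150:300,200:340],(400,428),interpolation=cv2.INTER_CUBIC)
cv2.imwrite('pics/f9.png',np.hstack([A,B])[:,:,::-1])
E
```

```text
time: 21.5
ee_pos: [616.3, -4.1, 197.2]
orientation: [-0.0, 0.999, -0.037, 0.006]
contact_force: [1.6, -0.1, 0.6]
gripper_width: 0.98
time: 22.25
ee_pos: [470.8, -257.8, 188.7]
orientation: [0.0, 0.999, -0.039, 0.0]
contact_force: [0.1, 0.4, -0.2]
gripper_width: 0.976
[281 162  23  22 392] [292.1 172.5]
[417 180  19  23 248] [425.3 190.5]
[310 228  25  26 512] [322.  240.5]
[389 242  24  27 380] [399.9 254.3]
```

View pics/f9.png

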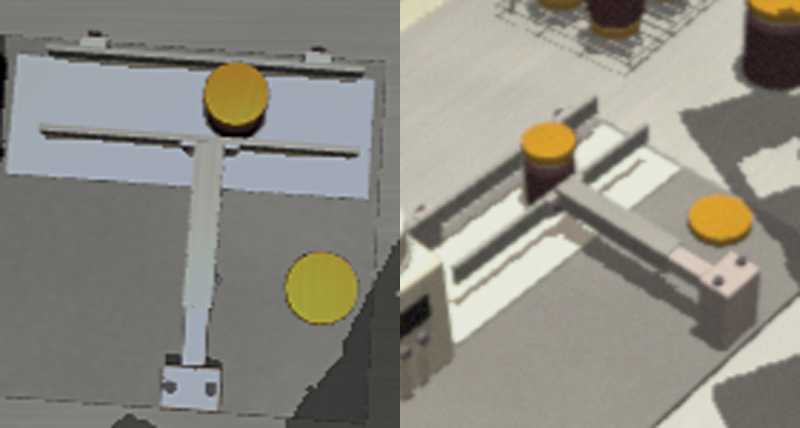

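The jar stands upright between the rails, with its lid at (236,95) in the left crop. The button bump is at (218,278), and the spare lid hasn't moved.

```bash
python3 - <<'E'
from h import *
a=cam('top');p=onz(a,292.1,172.5,96);print('jar',p.round(1),'far gap',(642.69+.0742*p[1]-p[0]).round(1))
n=a['color'].astype(int).sum(2)
for v in (236,237,238,239): print(n[v,284:290].tolist())
print(env.observe()['contact_force'].round(1),env.hand_in())
E
```

```text
jar [608.7  -3.4  96. ] far gap 33.7
[471, 217, 225, 357, 352, 347]
[474, 265, 295, 288, 350, 345]
[471, 253, 295, 289, 352, 348]
[488, 332, 253, 340, 341, 340]
the job is handed in; nothing more can be done
[-0.7 -0.2  0.2] None
```

The rail is locked in the next hole, and the small jar stands upright on the lane between the two rails. I handed the job in at about 22 s of the 58 s allowed.

**What I did:** I pinched the tube over the button and slid the guide rail in about 34.7 mm, until the resistance dropped and the tube stopped. The wrist force along the tube peaked near 8 N, and was 2 N or less at the lock. I then set the jar down with about 4 N of contact and let go.

**Last checks:**
- **Button:** in the top camera its bump is as far out as at the start, so I take it as locked.
- **Jar:** its centre is 33.7 mm from the far rail, against an ideal 32 mm.
- **Gap:** the camera gives 65.8 mm between the rails, while the hand's travel gives 67.3 mm. Both are within the expected 64–76 mm.
- **Bystanders:** the spare lid is where it was. The hand partly hid the tall and large jars in the last picture, so I couldn't measure those again, but no contact showed in the force readings I took on the way past.

**What went wrong:** the reported tool height is about 30 mm lower than the real fingertips. On my first try the fingers therefore closed on top of the tube and rubbed it with up to about 8 N. I lifted off and corrected the height before pressing the button.

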